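Sort casting rings into the matching racks by diameter

ROBOT

A 6-joint arm with a two-finger parallel gripper is mounted at the origin on the work surface. World frame = base frame: x ahead of the robot, y to its left, z up, the work surface at z = 0. Lengths are in mm, angles in rad, forces in N, time in s.
With the tool pointing down it reaches from about 350 to 975 mm from the base axis. Payload 7.1 kg.
Tool frame: the origin (TCP) lies at the very end of the fingers, on their centre line; the grasp point (between the pads) lies 19 mm behind it; z points along the fingers, y is the line along which they close (so a half turn about z gives the same grasp; the last joint's range is limited). The gripper opens to 88 mm and grips with 3 to 60 N. Pads are 20 mm wide; open, the fingers measure 115 mm over their backs; the gripper's body (75 mm by 178 mm) begins 61 mm behind the grasp point.
Start: joints at [1.118, 0.423, 1.63, -0, 1.089, -0.019], TCP at [262.669, 567.107, 222.675] pointing down, gripper open.
Joint ranges: [-3, 3], [-0.9, 2.11], [0.09, 2.58], [-1.31, 4.45], [0.11, 2.69], [-2.54, 2.54]. Speed limits (rad/s): [2.39, 2.39, 3.01, 3.14, 3.14, 3.14].

INTERFACE

Orientations are given as a rotation vector (axis times angle).
In Python, from workcell import sensors, imaging, close_job gives the robot as it stands. The module is installed in compiled form; this text tells all that it offers.
- The arm moves only by the tool servo_tool, never from a script. Its argument "steps" is a list of rows, each a list of 3 entries, a list of its own where there are three numbers: the shift along the world's x, y, z in m, then the turn, a rotation vector about the world's x, y, z in degrees, then the opening, from -1 (shut) to 1 (fully open). A call has exactly 8 rows; each row shifts and turns the commanded pose from where the row before left it; what a row does not reach is not made up. A row lasts 1/12 s, in which the tool goes at most 41.7 mm and 7.16 degrees, less where a joint would pass 70% of its speed; a pose out of reach is approached as far as the arm can. A call is refused whole if a number of a shift passes 0.0417 or a number of a turn 7.16, either way. A call with a gripper value outside its range is refused whole. The fingers move at their own pace and stop on an object; the grip force is fixed at half the most. Time passes only in rows, so rows that do not move let the fingers close, or fill a call up. It gives the time, the measured TCP pose, the force, the opening and the grip force at its end, in the units of the state.
- sensors.get_obs(): the state, without advancing time (a new reading comes with each control period).
- imaging.get_image(name): name is "scene" or "top"; returns a dict with "color" (400x640x3 uint8, blue, green, red), "range_z" (400x640 float32, mm along the optical axis (not along the pixel's ray), 0 where there is no reading), "vertical_fov" (degrees; the focal length in pixels is half the picture's height over the tangent of half this angle, whatever the lens; pixels are square), "cx", "cy" (the principal point, pixels), "rvec" (rotation vector, rad) and "tvec" (3), from world to camera coordinates, as OpenCV has them. Camera axes: x right, y down, z forward; pixel columns grow to the right and rows downward; lengths in mm; the calibration is good to about 2 mm. A picture is of the moment at which its call begins.
- close_job(): hands the job in; it is judged then, once.
The state is a dict: "t": time; "qpos": joint angles; "qvel": joint speeds; "joint_torque": joint torques, N m; "ee_pos": TCP position; "orientation": TCP orientation; "ft_force": force on the tool from outside, world axes, zero at the start; "moment": the same for the moment, N m; "width": finger opening in mm; "grasp_force": force on a finger pad.
Only numpy, scipy, OpenCV 4.12 (cv2) and the standard library are available. Lean on these libraries where they do the work, as an engineer would, in place of code of your own. Each camera call takes 0.05 s, during which the arm holds its last target. There are 200 camera calls.

TASK

Two steel casting rings, one large and one small, were left standing on the green dental-lab bench. Put each one away in the white rack whose fixed sample ring has the same diameter, beside the sample. Keep the rings upright and set them down gently, standing flat on the bottom of the rack.

Things in the scene. Friction and masses are not known exactly. Their poses are not given: they have to be found in the camera images.
- ring_large: loose large steel casting ring: a plain tube, open at both ends, standing upright on the bench; 50 mm outside diameter, 44 mm inside diameter (wall 3 mm), 50 mm tall, about 110 g. Origin: centre of its underside; z runs up along its axis.
- ring_small: loose small steel casting ring: a plain tube, open at both ends, standing upright on the bench; 32 mm outside diameter, 26 mm inside diameter (wall 3 mm), 50 mm tall, about 70 g. Origin: centre of its underside; z runs up along its axis.
- rack_large: large-ring rack, fixed: shallow open white tray, 90 (its x) by 220 mm (its y), bottom and walls 4 mm thick, rim 12 mm above the bench. A large sample ring (50 mm diameter, 50 mm tall) is screwed down in it, standing at x = 0, y = +70 mm; the rest is empty, its middle at about x = 0, y = -35 mm. Origin: centre of its underside, at bench height; z up. Only the sample tells the racks apart.
- rack_small: small-ring rack, fixed: shallow open white tray, 90 (its x) by 220 mm (its y), bottom and walls 4 mm thick, rim 12 mm above the bench. A small sample ring (32 mm diameter, 50 mm tall) is screwed down in it, standing at x = 0, y = +70 mm; the rest is empty, its middle at about x = 0, y = -35 mm. Origin: centre of its underside, at bench height; z up. Only the sample tells the racks apart.
There are look-alikes about, which are no part of the job. Leave any yellow look-alike of the ring_small alone.

How it is judged (in metres and radians):
At the end, for the whole second after the job is handed in: Each loose ring stands in the rack with the sample of its size: centre within 32 mm of the row's centre line and from y = -100 to +45 mm of the rack, underside less than 10 mm above the bench, upright within 8 degrees, at rest (x of ring_large in the frame of rack_large between -0.032 and 0.032 m and y of ring_large in the frame of rack_large between -0.1 and 0.045 m and z of ring_large in the frame of rack_large between 0 and 0.01 m and angle between each of ring_large, ring_small's own z axis and vertical below 0.15 rad and linear speed of each of ring_large, ring_small below 0.03 m/s and x of ring_small in the frame of rack_small between -0.032 and 0.032 m and y of ring_small in the frame of rack_small between -0.1 and 0.045 m and z of ring_small in the frame of rack_small between 0 and 0.01 m); the robot touches nothing.
It fails at once if the loose large ring is tipped more than 40 degrees (angle between ring_large's own z axis and vertical above 0.7 rad).
It fails at once if the loose large ring is dropped: faster than 0.6 m/s while its underside is within 50 mm of the bottom of its rack (x of ring_large in the frame of rack_large between -0.05 and 0.05 m and y of ring_large in the frame of rack_large between -0.12 and 0.12 m and z of ring_large in the frame of rack_large below 0.05 m and linear speed of ring_large above 0.6 m/s).
It fails at once if the loose small ring is tipped more than 40 degrees (angle between ring_small's own z axis and vertical above 0.7 rad).
It fails at once if the loose small ring is dropped: faster than 0.6 m/s while its underside is within 50 mm of the bottom of its rack (x of ring_small in the frame of rack_small between -0.05 and 0.05 m and y of ring_small in the frame of rack_small between -0.12 and 0.12 m and z of ring_small in the frame of rack_small below 0.05 m and linear speed of ring_small above 0.6 m/s).
It also fails if it takes over 50 s, if anything falls off the work surface, if the arm or the gripper's body presses on something with over 40 N, if the wrist force passes 120 N, or if a joint passes its speed limit or range.

## Working session

There is one attempt and no reset: what is moved stays moved. The work goes in short steps, Python scripts to look and compute and a tool call to move; the robot and the scene stay as the last step left them, time stands still between calls to the robot, and variables do not carry over. Pictures are saved under pics/ and viewed, at most 10 in all, crops included, and the job is handed in when it is done.

Besides the shell and the picture viewer there is one more tool, called after "Emit:" as a command line: name --argument value ..., lists and objects as JSON in quotes. servo_tool: Moves the arm, as the interface text tells. Its arguments: {"type":"object","properties":{"steps":{"type":"array"}},"required":["steps"]}

```bash
mkdir -p pics
cat > h.py <<'E'
import numpy as np, cv2
from workcell import sensors, imaging
def cam(n):
    d=imaging.get_image(n); f=d["color"].shape[0]/2/np.tan(np.radians(d["vertical_fov"])/2)
    R=cv2.Rodrigues(np.array(d["rvec"],float))[0]; t=np.array(d["tvec"],float).ravel()
    v,u=np.mgrid[0:400,0:640]; z=d["range_z"]
    P=np.stack([(u-d["cx"])/f*z,(v-d["cy"])/f*z,z],-1)
    W=(P-t)@R   # world points
    W[z==0]=np.nan
    return d["color"],W,(R,t,f,d["cx"],d["cy"])
def ray(c,u,v,h):
    R,t,f,cx,cy=c; o=-R.T@t; r=R.T@np.array([(u-cx)/f,(v-cy)/f,1]); return o+r*(h-o[2])/r[2]
E
python3 - <<'E'
from h import *
s=sensors.get_obs(); print({k:np.round(v,3) for k,v in s.items()})
for n in("top","scene"):
    c,W,k=cam(n); cv2.imwrite(f"pics/{n}0.png",c); R,t,*_=k; print(n,-R.T@t,k[2:],R[2])
E
```

```text
{'t': np.float64(0.0), 'qpos': array([ 1.118,  0.424,  1.631, -0.   ,  1.089, -0.019]), 'qvel': array([-0.001,  0.001,  0.001, -0.002,  0.   ,  0.001]), 'joint_torque': array([ 2.0000e-03, -5.4465e+01, -2.7366e+01,  6.4000e-02,  2.3000e-02,
       -0.0000e+00]), 'ee_pos': array([262.436, 566.639, 221.91 ]), 'orientation': array([-6.760e-01, -3.068e+00,  2.000e-03]), 'ft_force': array([ 0.292,  0.165, -0.296]), 'moment': array([0.056, 0.045, 0.062]), 'grasp_force': np.float64(0.0), 'width': np.float64(87.925)}
top [375.74303818   9.98266062 795.42331577] (np.float64(459.17531712878747), 316.7151523182302, 203.84086996113862) [ 0.1756589  -0.01835652 -0.98427993]
scene [ 882.37614838 -583.88931393  542.54074906] (np.float64(513.3579720553972), 317.3530450444361, 203.4580216898598) [-0.40777576  0.70223045 -0.58360203]
```

View pics/top0.png

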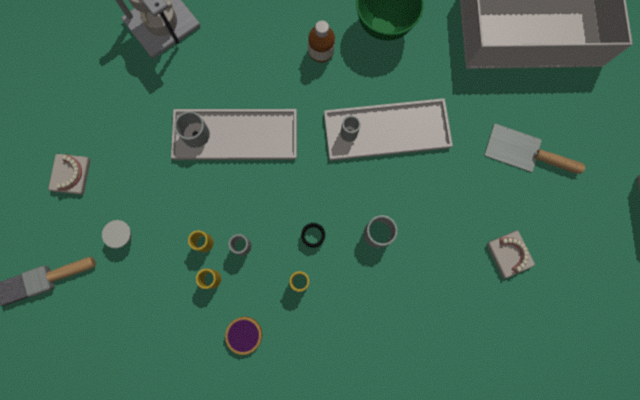

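View pics/scene0.png

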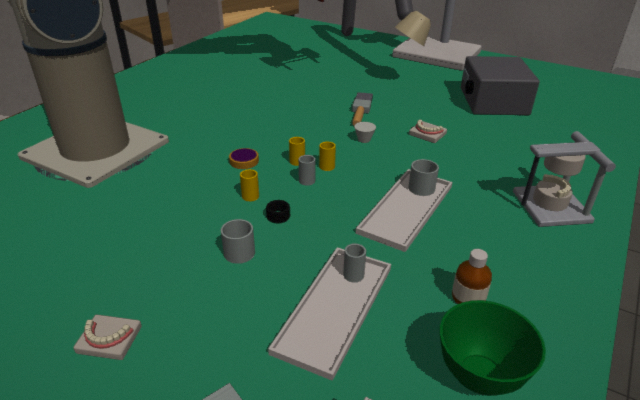

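Top view: racks around (235,135), with the large sample at (192,130), and (388,130), with the small sample at (350,127). Loose candidates are the large steel ring at (381,231), the small steel ring at (239,244), yellow rings at (200,241), (207,279) and (299,282), and a black low ring at (313,235). The grey plain tubes fit the description. I'll measure them and crop to confirm.

```bash
cat > m.py <<'E'
from h import *
c,W,k=cam("top")
def rim(u,v,lo=44,hi=56,r=26):
    m=np.zeros(c.shape[:2],np.uint8); cv2.circle(m,(u,v),r,1,-1)
    P=W[(m>0)&(W[...,2]>lo)&(W[...,2]<hi)]
    if len(P)<5: return None
    (x,y),rad=cv2.minEnclosingCircle(P[:,:2].astype(np.float32)); return np.round([x,y,2*rad,np.median(P[:,2]),len(P)],1)
if __name__=="__main__":
    for n,u,v,r in [("L",381,231,26),("S",239,244,18),("sampL",192,130,26),("sampS",350,127,20),("y1",200,241,18),("y2",207,279,18),("y3",299,282,18)]: print(n,rim(u,v,r=r))
    print("black",rim(313,235,5,40,20))
    hsv=cv2.cvtColor(c,cv2.COLOR_BGR2HSV)
    m=((hsv[...,1]<70)&(hsv[...,2]>60)).astype(np.uint8)
    m[:90]=0;m[180:]=0
    for con in cv2.findContours(m,cv2.RETR_EXTERNAL,cv2.CHAIN_APPROX_SIMPLE)[0]:
        if cv2.contourArea(con)<2500: continue
        q=np.array([ray(k,u,v,12)[:2] for u,v in con[:,0]],np.float32)
        print("rack",cv2.minAreaRect(q), [np.round(p) for p in cv2.boxPoints(cv2.minAreaRect(q))])
    cv2.imwrite("pics/crop.png",cv2.resize(c[200:320,170:430],None,fx=3,fy=3,interpolation=cv2.INTER_CUBIC))
E
python3 m.py
```

```text
L [ 464.  -109.    49.9   49.   190. ]
S [446.9 125.9  31.5  49.1 115. ]
sampL [649.4 209.4  51.7  52.1 263. ]
sampS [645.6 -64.7  32.5  52.2 142. ]
y1 [454.4 191.1  32.3  49.  129. ]
y2 [392.1 176.9  32.3  49.1 124. ]
y3 [384.7  27.6  31.6  49.2 108. ]
black [462.5   3.6  41.8  21.1 263. ]
rack ((645.6932983398438, 140.01651000976562), (221.35882568359375, 94.90743255615234), 89.14665985107422) [array([597.,  30.], dtype=float32), array([691.,  29.], dtype=float32), array([695., 250.], dtype=float32), array([600., 251.], dtype=float32)]
rack ((649.9588623046875, -134.30908203125), (95.44735717773438, 223.10682678222656), 5.03786039352417) [array([593., -27.], dtype=float32), array([ 612., -250.], dtype=float32), array([ 707., -241.], dtype=float32), array([688., -19.], dtype=float32)]
```

View pics/crop.png

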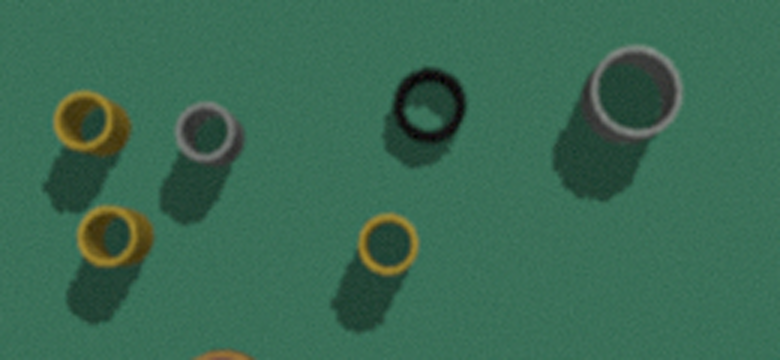

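The crop confirms plain grey tubes: small at crop (208,132) and large at (636,92). The yellow and black rings are look-alikes. The diameters (31.5/49.9 mm), the 50 mm rim heights and the rack sizes all fit. Next I'll go above the small ring with the finger line about 10° from x, which clears the yellow rings.

Emit:
servo_tool --steps '[[[0.015, -0.037, 0], [0, 0, -6.9], 1], [[0.015, -0.037, 0], [0, 0, -6.9], 1], [[0.015, -0.037, 0], [0, 0, -6.9], 1], [[0.015, -0.037, 0], [0, 0, -6.9], 1], [[0.015, -0.037, 0], [0, 0, -6.9], 1], [[0.015, -0.037, 0], [0, 0, -6.9], 1], [[0.015, -0.037, 0], [0, 0, -6.9], 1], [[0.015, -0.037, 0], [0, 0, -6.9], 1]]'

```text
t: 0.82
ee_pos: [382.8, 269.2, 222.6]
orientation: [2.027, 2.4, -0.0]
ft_force: [1.4, -0.6, -0.0]
width: 88.0
grasp_force: 0.0
```

Emit:
servo_tool --steps '[[[0.015, -0.037, 0], [0, 0, 0], 1], [[0.015, -0.037, 0], [0, 0, 0], 1], [[0.015, -0.032, 0], [0, 0, 0], 1], [[0.012, -0.025, -0.01], [0, 0, 0], 1], [[0.007, -0.014, -0.03], [0, 0, 0], 1], [[0, 0, -0.03], [0, 0, 0], 1], [[0, 0, -0.02], [0, 0, 0], 1], [[0, 0, 0], [0, 0, 0], 1]]'

```text
t: 1.48
ee_pos: [444.0, 124.9, 129.3]
orientation: [-2.019, -2.401, 0.009]
ft_force: [-1.2, 0.5, 0.0]
width: 87.8
grasp_force: 0.0
```

Emit:
servo_tool --steps '[[[0.002, 0.001, -0.01], [0, 0, 0], 1], [[0, 0, -0.025], [0, 0, 0], 1], [[0, 0, -0.025], [0, 0, 0], 1], [[0, 0, -0.025], [0, 0, 0], 1], [[0, 0, -0.015], [0, 0, 0], 1], [[0, 0, -0.008], [0, 0, 0], 1], [[0, 0, 0], [0, 0, 0], 1], [[0, 0, 0], [0, 0, 0], 1]]'

```text
t: 2.15
ee_pos: [449.4, 127.5, 25.3]
orientation: [2.02, 2.406, 0.001]
ft_force: [-0.2, 0.4, 0.4]
width: 87.4
grasp_force: 0.0
```

Emit:
servo_tool --steps '[[[0, 0, 0], [0, 0, 0], -1], [[0, 0, 0], [0, 0, 0], -1], [[0, 0, 0], [0, 0, 0], -1], [[0, 0, 0], [0, 0, 0], -1], [[0, 0, 0], [0, 0, 0], -1], [[0, 0, 0], [0, 0, 0], -1], [[0, 0, 0], [0, 0, 0], -1], [[0, 0, 0], [0, 0, 0], -1]]'

```text
t: 2.82
ee_pos: [448.7, 127.1, 24.7]
orientation: [2.021, 2.406, 0.0]
ft_force: [0.5, 0.4, 0.9]
width: 38.2
grasp_force: 0.0
```

Emit:
servo_tool --steps '[[[0, 0, -0.003], [0, 0, 0], 0], [[0, 0, -0.003], [0, 0, 0], 0], [[0, 0, 0], [0, 0, 0], 0], [[0, 0, 0], [0, 0, 0], -1], [[0, 0, 0], [0, 0, 0], -1], [[0, 0, 0], [0, 0, 0], -1], [[0, 0, 0], [0, 0, 0], -1], [[0, 0, 0], [0, 0, 0], -1]]'

```text
t: 3.48
ee_pos: [448.7, 127.1, 18.7]
orientation: [2.021, 2.406, 0.0]
ft_force: [0.6, -0.6, -0.3]
width: 30.9
grasp_force: 30.0
```

Emit:
servo_tool --steps '[[[0, 0, 0.005], [0, 0, 0], -1], [[0, 0, 0.012], [0, 0, 0], -1], [[0, 0, 0.02], [0, 0, 0], -1], [[0, 0, 0.02], [0, 0, 0], -1], [[0, 0, 0.02], [0, 0, 0], -1], [[0, 0, 0.015], [0, 0, 0], -1], [[0.006, -0.009, 0.008], [0, 0, 0], -1], [[0.012, -0.018, 0], [0, 0, 0], -1]]'

```text
t: 4.15
ee_pos: [467.3, 100.6, 120.6]
orientation: [2.017, 2.407, 0.004]
ft_force: [0.2, 0.3, -0.5]
width: 30.6
grasp_force: 30.0
```

Emit:
servo_tool --steps '[[[0.018, -0.026, 0], [0, 0, 0], -1], [[0.02, -0.029, 0], [0, 0, 0], -1], [[0.02, -0.029, 0], [0, 0, 0], -1], [[0.02, -0.029, 0], [0, 0, 0], -1], [[0.02, -0.029, 0], [0, 0, 0], -1], [[0.02, -0.029, 0], [0, 0, 0], -1], [[0.02, -0.029, 0], [0, 0, 0], -1], [[0.017, -0.024, 0], [0, 0, 0], -1]]'

```text
t: 4.82
ee_pos: [622.6, -127.0, 118.4]
orientation: [2.021, 2.405, -0.0]
ft_force: [1.4, 0.4, -0.1]
width: 30.7
grasp_force: 30.0
```

Emit:
servo_tool --steps '[[[0.014, -0.02, 0], [0, 0, 0], -1], [[0.01, -0.015, 0], [0, 0, 0], -1], [[0.006, -0.009, 0], [0, 0, 0], -1], [[0, 0, -0.01], [0, 0, 0], -1], [[0, 0, -0.01], [0, 0, 0], -1], [[0, 0, -0.01], [0, 0, 0], -1], [[0, 0, 0], [0, 0, 0], -1], [[0, 0, 0], [0, 0, 0], -1]]'

```text
t: 5.48
ee_pos: [650.3, -166.6, 87.2]
orientation: [-2.017, -2.405, 0.002]
ft_force: [-0.2, -0.3, -0.1]
width: 30.5
grasp_force: 30.0
```

Run:
```python
from h import *
c,W,k=cam("scene"); cv2.imwrite("pics/s1.png",c)
s=sensors.get_obs(); print(s["ee_pos"],s["width"],s["grasp_force"])
```

```text
[ 651.01695966 -166.92702616   88.06512877] 30.346785808210846 29.998651203350164
```

View pics/s1.png

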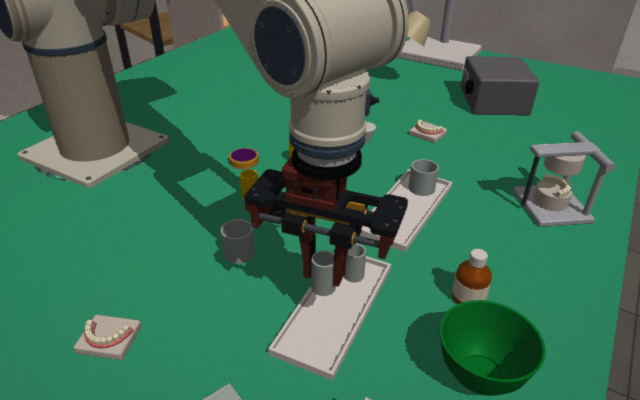

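The ring is held upright at (322,272) above the empty part of the small-sample rack. It looks forward of the fingers, so I'll check its offset in the grip.

Run:
```python
from h import *
from scipy.optimize import least_squares
c,W,k=cam("scene")
s=sensors.get_obs(); e=np.array(s["ee_pos"])
hsv=cv2.cvtColor(c,cv2.COLOR_BGR2HSV)
m=np.zeros((400,640),bool); m[252:296,306:338]=1
m&=(hsv[...,1]<60)&(W[...,2]>66)&(np.hypot(W[...,0]-e[0],W[...,1]-e[1])<40)
P=W[m]; print(len(P),P.min(0),P.max(0),np.median(P,0))
Q=P[(P[:,2]<105)]
o=(lambda q:np.hypot(Q[:,0]-q[0],Q[:,1]-q[1])-16)
print(e,len(Q),least_squares(o,e[:2]+[5,10],loss='soft_l1').x, s["width"])
cv2.imwrite("pics/s1c.png",cv2.resize(c[220:310,270:390],None,fx=6,fy=6,interpolation=cv2.INTER_CUBIC))
```

```text
1007 [ 634.66355234 -185.53782682   67.66642642] [ 668.64905651 -153.72064103  139.13749888] [ 652.96165443 -178.83758816  102.15310957]
[ 651.55548594 -167.16313638   88.66314714] 577 [ 651.14808311 -168.04462156] 30.41248749059091
```

View pics/s1c.png

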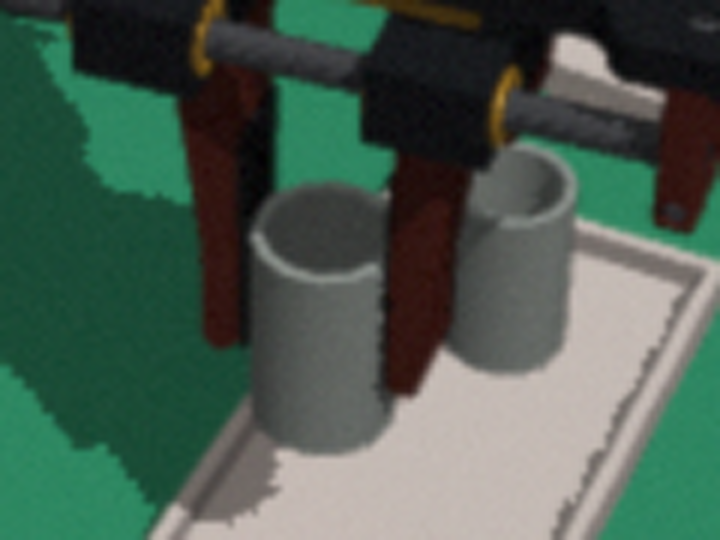

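The crop shows the ring centred and upright in the pads, with its underside at about 68 mm. Lowering.

Emit:
servo_tool --steps '[[[0.002, -0.002, -0.006], [0, 0, 0], -1], [[0, 0, -0.01], [0, 0, 0], -1], [[0, 0, -0.012], [0, 0, 0], -1], [[0, 0, -0.012], [0, 0, 0], -1], [[0, 0, -0.01], [0, 0, 0], -1], [[0, 0, -0.006], [0, 0, 0], -1], [[0, 0, -0.003], [0, 0, 0], -1], [[0, 0, 0], [0, 0, 0], -1]]'

```text
t: 6.25
ee_pos: [653.1, -169.7, 28.5]
orientation: [-2.02, -2.404, 0.001]
ft_force: [-0.4, 0.0, -0.8]
width: 30.7
grasp_force: 30.0
```

Emit:
servo_tool --steps '[[[0, 0, -0.002], [0, 0, 0], -1], [[0, 0, -0.001], [0, 0, 0], -1], [[0, 0, -0.001], [0, 0, 0], -1], [[0, 0, 0], [0, 0, 0], -1], [[0, 0, 0], [0, 0, 0], -1], [[0, 0, 0], [0, 0, 0], -1], [[0, 0, 0], [0, 0, 0], -1], [[0, 0, 0], [0, 0, 0], -1]]'

```text
t: 6.92
ee_pos: [653.7, -169.9, 25.8]
orientation: [2.02, 2.405, 0.0]
ft_force: [0.5, -0.3, -1.0]
width: 30.6
grasp_force: 30.0
```

Emit:
servo_tool --steps '[[[0, 0, -0.001], [0, 0, 0], -1], [[0, 0, 0], [0, 0, 0], -1], [[0, 0, -0.001], [0, 0, 0], -1], [[0, 0, 0], [0, 0, 0], -1], [[0, 0, -0.0005], [0, 0, 0], -1], [[0, 0, 0], [0, 0, 0], -1], [[0, 0, 0], [0, 0, 0], -1], [[0, 0, 0], [0, 0, 0], -1]]'

```text
t: 7.58
ee_pos: [653.7, -169.9, 23.2]
orientation: [-2.02, -2.406, 0.0]
ft_force: [0.6, 0.6, -0.7]
width: 30.3
grasp_force: 30.0
```

Emit:
servo_tool --steps '[[[0, 0, -0.0005], [0, 0, 0], -1], [[0, 0, 0], [0, 0, 0], -1], [[0, 0, -0.0005], [0, 0, 0], -1], [[0, 0, 0], [0, 0, 0], -1], [[0, 0, 0], [0, 0, 0], -1], [[0, 0, 0], [0, 0, 0], -1], [[0, 0, 0], [0, 0, 0], -1], [[0, 0, 0], [0, 0, 0], -1]]'

```text
t: 8.25
ee_pos: [653.7, -169.9, 22.6]
orientation: [2.021, 2.406, -0.0]
ft_force: [-1.4, 0.7, 5.4]
width: 30.8
grasp_force: 30.0
```

Contact. Release and lift.

Emit:
servo_tool --steps '[[[0, 0, 0], [0, 0, 0], -0.1], [[0, 0, 0], [0, 0, 0], 0], [[0, 0, 0], [0, 0, 0], 0.5], [[0, 0, 0], [0, 0, 0], 1], [[0, 0, 0], [0, 0, 0], 1], [[0, 0, 0], [0, 0, 0], 1], [[0, 0, 0], [0, 0, 0], 1], [[0, 0, 0], [0, 0, 0], 1]]'

```text
t: 8.92
ee_pos: [653.7, -169.9, 22.1]
orientation: [2.021, 2.406, -0.0]
ft_force: [0.1, -0.7, -0.4]
width: 80.0
grasp_force: 0.0
```

Emit:
servo_tool --steps '[[[0, 0, 0.01], [0, 0, 0], 1], [[0, 0, 0.02], [0, 0, 0], 1], [[0, 0, 0.03], [0, 0, 0], 1], [[0, 0, 0.03], [0, 0, 0], 1], [[0, 0, 0.02], [0, 0, 0], 1], [[-0.02, 0.01, 0], [0, 0, 0], 1], [[-0.03, 0.01, 0], [0, 0, 0], 1], [[-0.03, 0.01, 0], [0, 0, 0], 1]]'

```text
t: 9.58
ee_pos: [573.5, -139.7, 133.5]
orientation: [2.019, 2.404, 0.002]
ft_force: [0.3, -0.8, -1.2]
width: 88.2
grasp_force: 0.0
```

Emit:
servo_tool --steps '[[[-0.03, 0.01, 0], [0, 0, 0], 1], [[-0.03, 0.01, 0], [0, 0, 0], 1], [[-0.03, 0.01, 0], [0, 0, 0], 1], [[-0.02, 0, 0], [0, 0, 0], 1], [[0, 0, 0], [0, 0, 0], 1], [[0, 0, 0], [0, 0, 0], 1], [[0, 0, 0], [0, 0, 0], 1], [[0, 0, 0], [0, 0, 0], 1]]'

```text
t: 10.25
ee_pos: [465.6, -110.4, 132.7]
orientation: [2.019, 2.404, 0.002]
ft_force: [0.4, 0.2, 0.4]
width: 87.6
grasp_force: 0.0
```

Run:
```python
from h import *
c,W,k=cam("scene"); cv2.imwrite("pics/s2.png",c)
s=sensors.get_obs(); print(s["ee_pos"],s["width"],s["orientation"])
```

```text
[ 465.32716968 -110.29647596  132.50800554] 87.45976096996472 [2.01964154e+00 2.40444724e+00 1.13540570e-03]
```

View pics/s2.png

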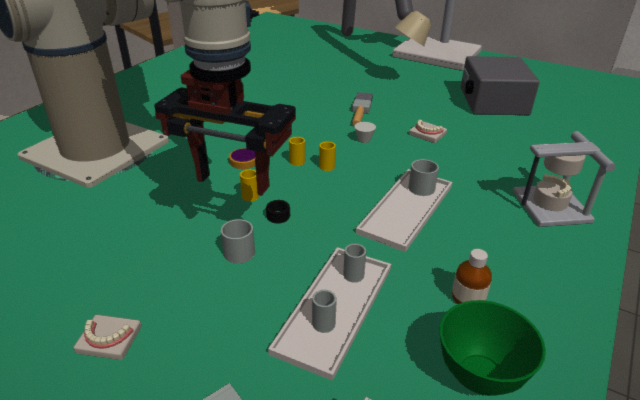

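The small ring stands upright in its rack at (324,311). The gripper is above the large ring at (238,241). Descend.

Emit:
servo_tool --steps '[[[-0.001, 0.001, -0.01], [0, 0, 0], 1], [[0, 0, -0.025], [0, 0, 0], 1], [[0, 0, -0.025], [0, 0, 0], 1], [[0, 0, -0.025], [0, 0, 0], 1], [[0, 0, -0.017], [0, 0, 0], 1], [[0, 0, -0.009], [0, 0, 0], 1], [[0, 0, -0.003], [0, 0, 0], 1], [[0, 0, 0], [0, 0, 0], 1]]'

```text
t: 10.97
ee_pos: [462.4, -108.8, 17.3]
orientation: [-2.019, -2.405, 0.001]
ft_force: [0.4, -0.2, -0.5]
width: 87.4
grasp_force: 0.0
```

Emit:
servo_tool --steps '[[[0, 0, 0], [0, 0, 0], -1], [[0, 0, 0], [0, 0, 0], -1], [[0, 0, 0], [0, 0, 0], -1], [[0, 0, 0], [0, 0, 0], -1], [[0, 0, 0], [0, 0, 0], -1], [[0, 0, 0], [0, 0, 0], -1], [[0, 0, 0], [0, 0, 0], -1], [[0, 0, 0], [0, 0, 0], -1]]'

```text
t: 11.63
ee_pos: [463.0, -109.0, 18.6]
orientation: [2.02, 2.405, 0.0]
ft_force: [-1.4, 0.7, 5.9]
width: 49.6
grasp_force: 30.0
```

Emit:
servo_tool --steps '[[[0, 0, 0.005], [0, 0, 0], -1], [[0, 0, 0.012], [0, 0, 0], -1], [[0, 0, 0.02], [0, 0, 0], -1], [[0, 0, 0.02], [0, 0, 0], -1], [[0, 0, 0.02], [0, 0, 0], -1], [[0, 0, 0.015], [0, 0, 0], -1], [[0.008, 0.009, 0.008], [0, 0, 0], -1], [[0.014, 0.016, 0], [0, 0, 0], -1]]'

```text
t: 12.3
ee_pos: [485.1, -84.2, 119.9]
orientation: [2.022, 2.402, 0.001]
ft_force: [0.2, 0.4, -1.5]
width: 50.4
grasp_force: 30.0
```

Emit:
servo_tool --steps '[[[0.02, 0.024, 0], [0, 0, 0], -1], [[0.02, 0.024, 0], [0, 0, 0], -1], [[0.02, 0.024, 0], [0, 0, 0], -1], [[0.02, 0.024, 0], [0, 0, 0], -1], [[0.02, 0.024, 0], [0, 0, 0], -1], [[0.02, 0.024, 0], [0, 0, 0], -1], [[0.018, 0.021, 0], [0, 0, 0], -1], [[0.012, 0.014, 0], [0, 0, 0], -1]]'

```text
t: 12.97
ee_pos: [636.1, 98.3, 117.5]
orientation: [-2.019, -2.407, -0.001]
ft_force: [0.2, -1.1, -1.9]
width: 49.9
grasp_force: 30.0
```

Emit:
servo_tool --steps '[[[0.006, 0.006, -0.005], [0, 0, 0], -1], [[0.004, 0.004, -0.01], [0, 0, 0], -1], [[0, 0, -0.01], [0, 0, 0], -1], [[0, 0, -0.005], [0, 0, 0], -1], [[0, 0, 0], [0, 0, 0], -1], [[0, 0, 0], [0, 0, 0], -1], [[0, 0, 0], [0, 0, 0], -1], [[0, 0, 0], [0, 0, 0], -1]]'

```text
t: 13.63
ee_pos: [644.8, 104.6, 88.7]
orientation: [2.021, 2.405, 0.001]
ft_force: [0.5, 0.6, -1.6]
width: 49.9
grasp_force: 30.0
```

Run:
```python
from h import *
c,W,k=cam("scene"); cv2.imwrite("pics/s3.png",c)
s=sensors.get_obs(); print(s["ee_pos"],s["width"],s["orientation"])
```

```text
[644.94374908 104.71854113  88.80971407] 50.113736120710335 [2.02084670e+00 2.40454986e+00 1.08533491e-03]
```

View pics/s3.png

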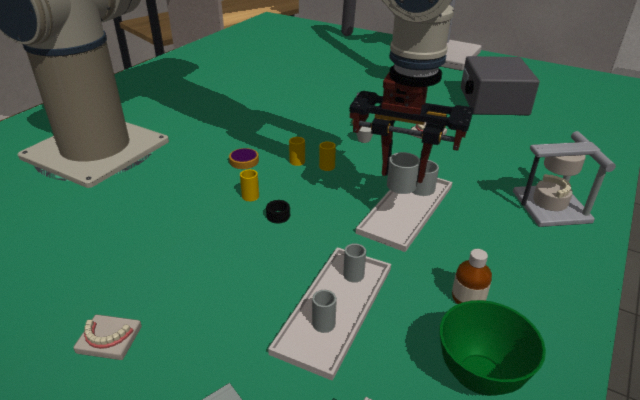

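The large ring is held upright at (404,172) over the empty part of its rack. Lowering.

Emit:
servo_tool --steps '[[[0, 0, -0.006], [0, 0, 0], -1], [[0, 0, -0.01], [0, 0, 0], -1], [[0, 0, -0.012], [0, 0, 0], -1], [[0, 0, -0.012], [0, 0, 0], -1], [[0, 0, -0.01], [0, 0, 0], -1], [[0, 0, -0.007], [0, 0, 0], -1], [[0, 0, -0.004], [0, 0, 0], -1], [[0, 0, -0.001], [0, 0, 0], -1]]'

```text
t: 14.35
ee_pos: [644.0, 105.0, 24.8]
orientation: [-2.02, -2.405, 0.002]
ft_force: [0.6, -0.5, -0.7]
width: 49.9
grasp_force: 30.0
```

Emit:
servo_tool --steps '[[[0, 0, -0.001], [0, 0, 0], -1], [[0, 0, 0], [0, 0, 0], -1], [[0, 0, -0.001], [0, 0, 0], -1], [[0, 0, 0], [0, 0, 0], -1], [[0, 0, -0.0005], [0, 0, 0], -1], [[0, 0, 0], [0, 0, 0], -1], [[0, 0, 0], [0, 0, 0], -1], [[0, 0, 0], [0, 0, 0], -1]]'

```text
t: 15.02
ee_pos: [644.7, 105.1, 23.8]
orientation: [2.02, 2.406, 0.0]
ft_force: [0.7, -0.4, -1.5]
width: 49.8
grasp_force: 30.0
```

Emit:
servo_tool --steps '[[[0, 0, -0.0005], [0, 0, 0], -1], [[0, 0, 0], [0, 0, 0], -1], [[0, 0, -0.0005], [0, 0, 0], -1], [[0, 0, 0], [0, 0, 0], -1], [[0, 0, -0.0005], [0, 0, 0], -1], [[0, 0, 0], [0, 0, 0], -1], [[0, 0, 0], [0, 0, 0], -1], [[0, 0, 0], [0, 0, 0], -1]]'

```text
t: 15.68
ee_pos: [644.7, 105.1, 22.6]
orientation: [2.02, 2.406, 0.0]
ft_force: [-3.5, -1.7, 6.5]
width: 50.1
grasp_force: 30.0
```

Contact. Release and lift away.

Emit:
servo_tool --steps '[[[0, 0, 0], [0, 0, 0], 0.3], [[0, 0, 0], [0, 0, 0], 0.6], [[0, 0, 0], [0, 0, 0], 1], [[0, 0, 0], [0, 0, 0], 1], [[0, 0, 0], [0, 0, 0], 1], [[0, 0, 0], [0, 0, 0], 1], [[0, 0, 0], [0, 0, 0], 1], [[0, 0, 0], [0, 0, 0], 1]]'

```text
t: 16.35
ee_pos: [644.7, 105.1, 22.1]
orientation: [2.02, 2.406, 0.0]
ft_force: [0.1, -0.4, 0.5]
width: 87.6
grasp_force: 0.0
```

Emit:
servo_tool --steps '[[[0, 0, 0.01], [0, 0, 0], 1], [[0, 0, 0.02], [0, 0, 0], 1], [[0, 0, 0.03], [0, 0, 0], 1], [[0, 0, 0.03], [0, 0, 0], 1], [[0, 0, 0.03], [0, 0, 0], 1], [[-0.03, 0, 0.03], [0, 0, 0], 1], [[-0.03, 0, 0.02], [0, 0, 0], 1], [[-0.03, 0, 0], [0, 0, 0], 1]]'

```text
t: 17.02
ee_pos: [557.0, 105.5, 196.8]
orientation: [2.017, 2.401, 0.01]
ft_force: [1.0, 0.6, -0.0]
width: 88.0
grasp_force: 0.0
```

Emit:
servo_tool --steps '[[[-0.03, 0, 0], [0, 0, 0], 1], [[-0.03, 0, 0], [0, 0, 0], 1], [[-0.03, 0, 0], [0, 0, 0], 1], [[-0.02, 0, 0], [0, 0, 0], 1], [[0, 0, 0], [0, 0, 0], 1], [[0, 0, 0], [0, 0, 0], 1], [[0, 0, 0], [0, 0, 0], 1], [[0, 0, 0], [0, 0, 0], 1]]'

```text
t: 17.68
ee_pos: [446.9, 105.3, 192.1]
orientation: [2.02, 2.405, 0.002]
ft_force: [-0.1, 0.8, -0.6]
width: 87.9
grasp_force: 0.0
```

Run:
```python
from h import *
import m
c,W,k=cam("scene"); cv2.imwrite("pics/s4.png",c)
R,t,f,cx,cy=m.k
for x,y in((645,105),(653.5,-170)):
    p=R@np.array([x,y,54])+t; u,v=int(p[0]/p[2]*f+cx),int(p[1]/p[2]*f+cy); print(u,v,m.rim(u,v,48,60,24))
```

```text
250 125 [644.8 104.9  50.6  52.8 112. ]
412 117 [ 654.6 -169.5   33.4   52.4  127. ]
```

View pics/s4.png

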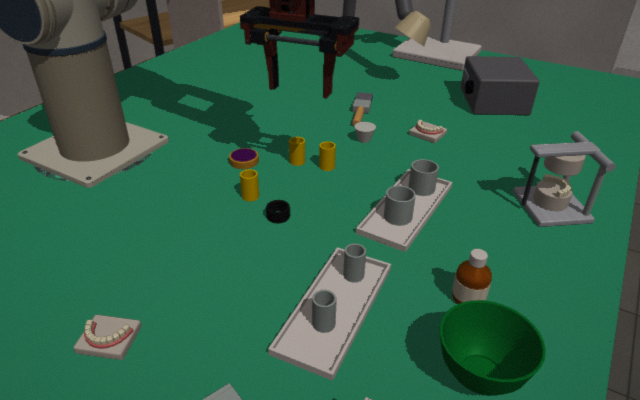

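Both rings stand upright in the right racks, large at (400,206) and small at (324,311). Their tops are level with the samples and the gripper is clear.

```bash
python3 -c "from workcell import close_job; print(close_job())"
```

```text
the job is handed in; nothing more can be done
None
```

Both casting rings are standing upright beside their matching samples, set down gently, and the job was handed in at about 18 s; the hand-in gave no verdict back.

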